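# Press a badge in the hand badge press

### The job

Take the hand tamper by its grip, set its flat foot on the sprung plate inside the badge press and press it squarely down until the plate bottoms out level on its hidden stop, then keep bearing on it with about 15 N for a full second; anything over 25 N cracks the badge. Then lift the tamper out so that the plate springs back up, and park it upright in its shallow dish, let go. Press with the tamper only, never with the bare fingers, and leave the other things on the desk where they are.

Things in the scene. Friction and masses are not known exactly. Their poses are not given: they have to be found in the camera images.
- tamper_grip (a point): centre of the tamper's grip, 65 mm above its underside, on the axis. The tamper (0.15 to 0.31 kg, loose, upright on the desk) is 94 mm tall: flat round steel foot 54 mm in diameter and 12 mm thick, a stem 18 mm in diameter, and a black square grip 26 x 26 mm in plan that runs from 38 to 92 mm above the underside. z points up, x and y are square to the grip's flat sides.
- tamper: the same tamper as a whole; origin at the centre of the foot's underside, 65 mm below tamper_grip, same axes.
- press_rim (a point): centre of the mouth of the badge press, level with the top of its steel collar, 46 mm above the desk. The press is fixed to the desk: a grey round foot 112 mm in diameter and 12 mm thick carrying an upright steel collar 80 mm in outer and 60 mm in inner diameter, so the tamper's foot enters with 3 mm to spare all round. z points up.
- plate: loose round aluminium plate 56 mm in diameter, 6 mm thick, with a white paper-faced badge blank on top, lying inside the collar on three sprung pins; origin at the centre of its underside, z up. At rest its top lies 8 mm below the rim. It can tip a little if pressed unevenly.
- plate_top (a point): centre of the plate's upper face. Its springs start to yield at about 2 N and need about 0.3 N more per mm (at most 8 N). A rigid stop (a boss 32 mm wide under the middle) ends the travel 4 to 16 mm below the rest height; where differs every time and cannot be seen, only felt as a steep rise of force.
- dish_floor (a point): centre of the inner floor of the grey parking dish, 3 mm above the desk. The dish is fixed to the desk, round, 80 mm in outer and 68 mm in inner diameter, its lip 9 mm above the desk. z points up. The dish and the tamper's starting place may be on either side of the press.
- cup_a: bystander: capped clear specimen cup, 58 mm wide, 65 mm tall, loose; origin at the centre of its underside, z up
- cup_b: bystander: capped clear specimen cup, 58 mm wide, 65 mm tall, loose; origin at the centre of its underside, z up
- cup_c: bystander: capped clear specimen cup, 58 mm wide, 65 mm tall, loose; origin at the centre of its underside, z up
- cup_d: bystander: capped clear specimen cup, 58 mm wide, 65 mm tall, loose; origin at the centre of its underside, z up
- stapler: bystander: desk stapler, 37 x 133 x 54 mm, loose; origin at the centre of its underside
- card_pack: bystander: small blue card box standing on edge, 22 x 90 x 60 mm, loose; origin at the centre of its underside
Things that resemble listed ones, but are neither listed nor needed, are in the scene too. What is shaped like the part that bears dish_floor but orange or turquoise is not meant.

How it is judged:
On the way:
1. the tamper, held in the gripper, bears on the bottomed-out, level plate inside the press with more than 10 N for 0.6 s (contact force between tamper and plate above 10 N and contact force between the fingers and tamper above 1 N and angle between plate's own z axis and vertical below 0.04 rad and angle between tamper's own z axis and vertical below 0.05 rad and z of plate in the frame of press_rim below -0.0172 m and horizontal distance between tamper and press_rim below 0.005 m), for 0.6 s.
At the end, for the whole second after the job is handed in: The tamper stands upright (within 0.05 rad), released and at rest on the floor of its dish (foot within 9 mm of the centre, within 3 mm of the floor), and the plate has sprung back to its rest height in the press (within 2.5 mm), level within 0.05 rad (horizontal distance between tamper and dish_floor below 0.009 m and z of tamper in the frame of dish_floor below 0.003 m and angle between each of tamper, plate's own z axis and vertical below 0.05 rad and linear speed of tamper below 0.02 m/s and z of plate in the frame of press_rim between -0.0165 and -0.0115 m and horizontal distance between plate and press_rim below 0.006 m); the robot touches nothing.
It fails at once if the tamper bears on the plate or the press with more than 25 N (contact force between tamper and plate above 25 N or contact force between tamper and press above 25 N).
It fails at once if the plate is pressed with the fingers or arm (contact force between any of the fingers, the arm and plate above 1 N).
It fails at once if a bystander is moved more than 20 mm (distance of any of cup_a, cup_b, cup_c, cup_d, stapler, card_pack from where it was at the start of the episode above 0.02 m).
It also fails if it takes over 56 s, if anything falls off the work surface, if the arm or the gripper's body presses on something with over 40 N, if the wrist force passes 120 N, or if a joint passes its speed limit or range.

### The arm

A 7-joint arm with a two-finger parallel gripper is mounted at the origin on a cart in front of the work surface, level with it; the furniture and walls round the work are solid. World frame = base frame: x ahead of the robot, y to its left, z up, the work surface at z = 0. Lengths are in m, angles in rad, forces in N, time in s.
With the tool pointing down it reaches from about 0.425 to 0.875 m from the base axis. Payload 4.7 kg.
Tool frame: the origin (TCP) lies between the finger pads; the fingertips stand 19 mm ahead of it and the grasp point (between the pads) is the TCP; z points along the fingers, y is the line along which they close (so a half turn about z gives the same grasp; the last joint's range is limited). The gripper opens to 85 mm and grips with 20 to 120 N. Pads are 22 mm wide; open, the fingers measure 114 mm over their backs; the gripper's body (76 mm by 85 mm) begins 54 mm behind the grasp point. The pads swing forward as they close: fully open they stand 13 mm farther back than shut.
Start: joints at [-1.139, 0.321, -0.07, 1.45, 0.023, 1.371, -0.057], TCP at [0.264, 0.594, 0.25] pointing down, gripper open.
Joint ranges: [-2.86, 2.86], [-0.3, 2.09], [-1.38, 1.24], [0.06, 2.45], [-1.56, 4.7], [0.09, 2.05], [-2.69, 2.69]. Speed limits (rad/s): [2.57, 2.57, 3.14, 3.14, 3.14, 3.14, 3.14].

### API

Orientations are given as a unit quaternion [x, y, z, w].
In Python, from station import robot gives the robot as it stands.
- The arm moves only by the tool servo_tool, never from a script. Its argument "deltas" is a list of rows, each a list of 7 numbers: the shift along the tool's x, y, z in cm, then the turn, a rotation vector about the tool's x, y, z in degrees, then the opening, from 0 (shut) to 1 (fully open). A call has exactly 5 rows; each row is the pose to reach, as a shift and turn from the pose commanded when the call began, along the tool's axes at that moment; what a row does not reach only later rows make up. A row lasts 1/12 s, in which the tool goes at most 41.7 mm and 7.16 degrees, less where a joint would pass 70% of its speed; a pose out of reach is approached as far as the arm can. A call with a gripper value outside its range is refused whole. The fingers move at their own pace and stop on an object; "force" is the grip in N (left out, the last holds). Time passes only in rows, so rows that repeat a pose let the fingers close, or fill a call up. It gives the time, the measured TCP pose, the force, the opening and the grip force at its end, in the units of the state.
- robot.state(): the state, without advancing time (a new reading comes with each control period).
- robot.capture(name): name is "scene" or "top" or "wrist"; returns the picture (400x640x3 uint8, red, green, blue); there is no depth.
- robot.get_calibration(name): a dict with "camera_matrix" (3x3 intrinsics, pixels), "k1" (the pictures are not rectified: a ray, as slopes to the right and down, at radius r is drawn at 1 + k1 r^2 times it, then the intrinsics apply), "camera_from_world" (4x4, takes a point from world to camera coordinates). Camera axes: x right, y up, looking along -z (the intrinsics and any distortion apply to the point x, -y, -z); pixel columns grow to the right and rows downward; lengths in m; the calibration is good to about 2 mm. A picture is of the moment at which its call begins: read the wrist's pose just before it. get_calibration takes no time and is no camera call; for the wrist camera it gives the pose at the moment of the call.
- robot.job_done(): hands the job in; it is judged then, once.
Trained networks look in the newest picture that a camera, given by its name, has taken for a name from the list of things; names that differ only in an ending like _2 or _b are one class to them, and where a whole thing is asked for, a point or a joint stands for the part that bears it (a point fixed in the world has none). Each returns a list of dicts, best first, with "conf" (0 to 1); they miss things now and then, are a little off and sometimes report something else, mostly with a low value. They report only what shows in the picture. A call takes as long as a camera call. They do not tell look-alikes from the thing itself.
- robot.look_for(name, camera): "extent" ([left, top, right, bottom] in pixels, round what is visible of it).
- robot.trace(name, camera): "mask" (400x640 bool, what is visible of it) and "extent" ([left, top, right, bottom] in pixels, round what is visible of it).
- robot.mark_of(name, camera): "pixel" ([column, row] in pixels: a listed point, or the origin of a listed thing).
The state is a dict: "time": time; "joint_positions": joint angles; "qvel": joint speeds; "joint_torque": joint torques, N m; "position": TCP position; "orientation": TCP orientation; "wrist_force": force on the tool from outside, world axes, zero at the start; "ft_torque": the same for the moment, N m; "grip_width": finger opening in m; "finger_force": force on a finger pad.
Only numpy, scipy, OpenCV 4.12 (cv2) and the standard library are available. Lean on these libraries where they do the work, as an engineer would, in place of code of your own. Each camera call takes 0.05 s, during which the arm holds its last target. There are 200 camera calls.

## Working session

There is one attempt and no reset: what is moved stays moved. The work goes in short steps, Python scripts to look and compute and a tool call to move; the robot and the scene stay as the last step left them, time stands still between calls to the robot, and variables do not carry over. Pictures are saved under pics/ and viewed, at most 10 in all, crops included, and the job is handed in when it is done.

Besides the shell and the picture viewer there is one more tool, called as name(argument=value, ...) on one line, values as JSON. servo_tool: Moves the arm, as the interface text tells. Its arguments: {"type":"object","properties":{"deltas":{"type":"array","items":{"type":"array","items":{"type":"number"}}},"force":{"type":"number"}},"required":["deltas"]}

```bash
mkdir -p pics; ls; cat > h.py <<'E'
import numpy as np, cv2
from station import robot
from scipy.spatial.transform import Rotation as R
def ray(cal,px):
    K=np.array(cal["camera_matrix"]);T=np.array(cal["camera_from_world"])
    d=np.array([(px[0]-K[0,2])/K[0,0],(px[1]-K[1,2])/K[1,1]]);u=d.copy()
    for _ in range(20): u=d/(1+cal["k1"]*(u@u))
    v=T[:3,:3].T@np.array([u[0],-u[1],-1]); c=-T[:3,:3].T@T[:3,3]
    return c,v
def at_z(cal,px,z):
    c,v=ray(cal,px); return c+v*(z-c[2])/v[2]
def proj(cal,p):
    K=np.array(cal["camera_matrix"]);T=np.array(cal["camera_from_world"])
    q=T[:3,:3]@np.asarray(p)+T[:3,3]; s=np.array([q[0],-q[1]])/-q[2]; s=s*(1+cal["k1"]*(s@s))
    return np.array([K[0,0]*s[0]+K[0,2],K[1,1]*s[1]+K[1,2]])
def save(n,img): cv2.imwrite("pics/"+n,cv2.cvtColor(img,cv2.COLOR_RGB2BGR))
def tool(p):
    s=robot.state(); return R.from_quat(s["orientation"]).inv().apply(np.asarray(p)-s["position"])*100
E
python3 - <<'E'
from h import *
np.set_printoptions(precision=4,suppress=True)
s=robot.state();print(s["time"],s["position"],s["orientation"],s["grip_width"])
Z=dict(tamper_grip=.065,press_rim=.046,plate_top=.038,dish_floor=.003,tamper=0)
for c in("top","scene"):
    im=robot.capture(c);save(c+"0.png",im);cal=robot.get_calibration(c)
    print(c, np.linalg.inv(cal["camera_from_world"])[:3,3])
    for n,z in Z.items():
        for r in robot.mark_of(n,c): print(n,np.round(r["pixel"],1),round(r["conf"],2),at_z(cal,r["pixel"],z)[:2])
E
```

```text
pics
0.0 [0.2636 0.5936 0.2492] [ 0.2074  0.9783 -0.001  -0.0001] 0.08541531502535268
top [0.3657 0.1604 1.3367]
tamper_grip [271.8 229.4] 0.76 [0.464  0.3092]
tamper_grip [391.2 257.5] 0.51 [ 0.3876 -0.0165]
tamper_grip [278.5 228.8] 0.32 [0.4656 0.2908]
press_rim [356.3 218.2] 0.69 [0.4969 0.0763]
press_rim [351.4 218.1] 0.54 [0.4971 0.0899]
plate_top [355.5 216.2] 0.76 [0.5033 0.0779]
dish_floor [433.1 276.5] 0.89 [ 0.3344 -0.1439]
dish_floor [434.6 182.6] 0.87 [ 0.6055 -0.1568]
dish_floor [350.9 222. ] 0.61 [0.4903 0.0891]
dish_floor [443.9 223.2] 0.59 [ 0.4864 -0.1798]
dish_floor [324.3 264.5] 0.22 [0.369  0.1655]
tamper [278.2 227.9] 0.6 [0.4734 0.2984]
scene [0.0467 0.9585 0.5872]
tamper_grip [309.3 235.6] 0.69 [0.4774 0.3036]
press_rim [340.2 204.9] 0.59 [0.5019 0.0881]
dish_floor [378.8 185.3] 0.52 [ 0.4855 -0.1847]
dish_floor [415.5 202. ] 0.51 [ 0.3277 -0.1261]
dish_floor [342.5 179. ] 0.41 [ 0.6275 -0.1668]
tamper [310.7 256.9] 0.64 [0.4732 0.3061]
```

View pics/top0.png

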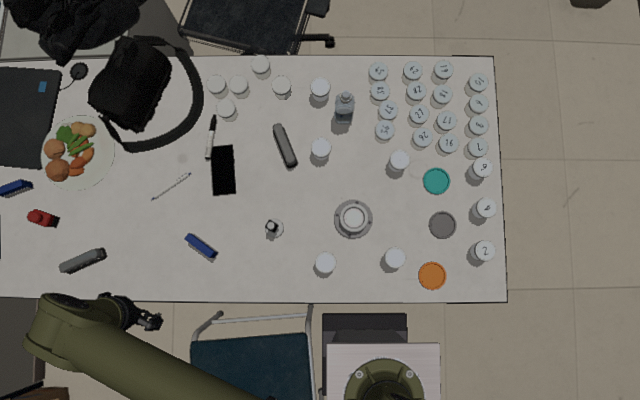

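View pics/scene0.png

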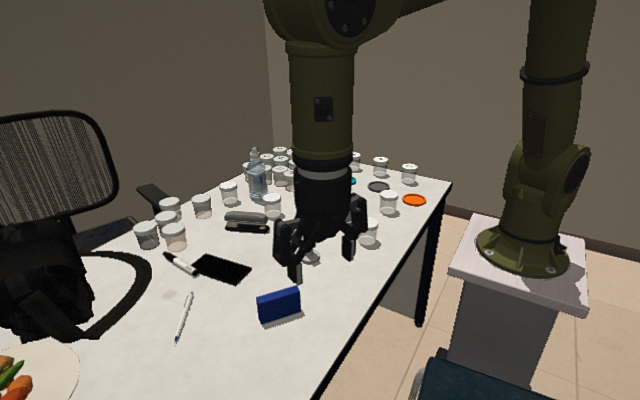

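Tamper candidates: the black-gripped one at (273,228) in the top view; the bottle at (344,107) is not it. Dish candidates: grey (443,224), turquoise (436,181) and orange (432,276), so I choose the grey one. Next I move over the tamper.

servo_tool(deltas=[[-3,-1.8,0,0,0,0,1],[-6,-3.6,0,0,0,0,1],[-9,-5.4,0,0,0,0,1],[-12,-7.2,0,0,0,0,1],[-15,-9,0,0,0,0,1]], force=40)

```text
time: 1.02
position: [0.3651, 0.4496, 0.2505]
orientation: [0.207, 0.978, 0.0, 0.0]
wrist_force: [0.1, 0.1, -0.2]
grip_width: 0.0855
finger_force: 0.0
```

servo_tool(deltas=[[-3,-1.8,0,0,0,0,1],[-6,-3.6,0,0,0,0,1],[-9,-5.4,0,0,0,0,1],[-12,-7.2,0,0,0,0,1],[-15,-9,0,0,0,0,1]])

```text
time: 1.43
position: [0.4657, 0.3063, 0.2507]
orientation: [0.207, 0.978, 0.0, 0.0]
wrist_force: [0.9, -0.1, -0.5]
grip_width: 0.0854
finger_force: 0.0
```

servo_tool(deltas=[[0,0,0,0,0,0,1],[0,0,0,0,0,0,1],[0,0,0,0,0,0,1],[0,0,0,0,0,0,1],[0,0,0,0,0,0,1]])

```text
time: 1.85
position: [0.4639, 0.3094, 0.2503]
orientation: [0.206, 0.979, 0.0, -0.0]
wrist_force: [0.3, 0.0, -0.5]
grip_width: 0.0851
finger_force: 0.0
```

```bash
cat > look.py <<'E'
from h import *
import sys
np.set_printoptions(precision=4,suppress=True)
Z=dict(tamper_grip=.065,press_rim=.046,plate_top=.038,dish_floor=.003,tamper=0)
s=robot.state();print(s["time"],s["position"],s["orientation"],s["wrist_force"])
cal=robot.get_calibration("wrist");im=robot.capture("wrist");save(sys.argv[1]+".png",im)
Ti=np.linalg.inv(cal["camera_from_world"]);print("cam",Ti[:3,3],"view",-Ti[:3,2])
print("K",np.array(cal["camera_matrix"])[0,0],cal["k1"])
for n in sys.argv[2:]:
    for r in robot.mark_of(n,"wrist"): 
        p=at_z(cal,r["pixel"],Z[n]);print(n,np.round(r["pixel"],1),round(r["conf"],2),p[:2],"tool",tool(p))
E
python3 look.py w1 tamper_grip tamper
```

```text
1.85 [0.4639 0.3094 0.2503] [ 0.2059  0.9786  0.0001 -0.0002] [ 0.3287  0.0468 -0.4662]
cam [0.3999 0.3374 0.3738] view [ 0.2507 -0.1102 -0.9618]
K 295.5426562183966 -0.03933624208861933
tamper_grip [325.9 189.2] 0.6 [0.4729 0.3121] tool [-0.6762  0.6308 18.5254]
tamper_grip [185.8 151.4] 0.53 [0.3763 0.1939] tool [  3.3945 -14.0774  18.5255]
tamper [322.6 178.3] 0.82 [0.4733 0.3086] tool [-0.828   0.3427 25.0283]
tamper [167.2 374. ] 0.49 [ 0.6689 -0.0536] tool [-33.3544 -24.8844  25.0245]
```

View pics/w1.png

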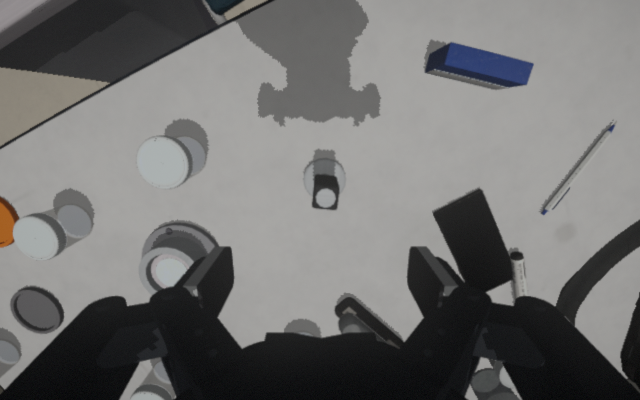

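The view shows the tamper's grip at (325,190) over its foot at (324,178), the press at (172,270) and the grey dish at (37,309). I take a close crop for the grip's yaw.

```bash
python3 - <<'E'
from h import *
im=cv2.imread("pics/w1.png");c=im[140:230,275:375]
cv2.imwrite("pics/w1c.png",cv2.resize(c,None,fx=6,fy=6,interpolation=cv2.INTER_CUBIC))
E
```

```text
(no output)
```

View pics/w1c.png

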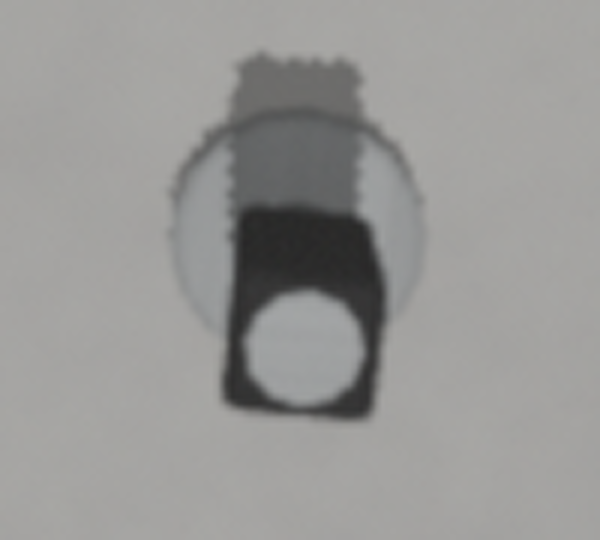

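The crop shows a square black grip with a round steel cap centred at (325.8,198), above a round foot. It is the tamper. The near grip edge runs from (312.5,207.2) to (336.7,209.2).

```bash
python3 - <<'E'
from h import *
cal=robot.get_calibration("wrist")
t=at_z(cal,(325.8,198),.094);print(t,tool(t))
f=at_z(cal,(324.8,179),.012);print(f)
a=tool(at_z(cal,(312.5,207.2),.092));b=tool(at_z(cal,(336.7,209.2),.092));print(b-a,np.degrees(np.arctan2(b[0]-a[0],b[1]-a[1])))
E
```

```text
[0.47462646 0.31012568 0.094     ] [-0.88987366  0.53797115 15.62827373]
[0.4732971  0.31096949 0.012     ]
[-2.08197230e-01  2.42237836e+00  4.91017364e-05] -4.912353767844687
```

servo_tool(deltas=[[-0.45,0.25,1,0,0,4.9,1],[-0.85,0.5,4,0,0,4.9,1],[-0.85,0.5,7,0,0,4.9,1],[-0.85,0.5,10,0,0,4.9,1],[-0.85,0.5,10,0,0,4.9,1]])

```text
time: 2.42
position: [0.471, 0.307, 0.1441]
orientation: [0.249, 0.969, -0.004, -0.003]
wrist_force: [-1.6, -0.5, -1.0]
grip_width: 0.0857
finger_force: 0.0
```

```bash
python3 look.py w2 tamper_grip tamper
```

```text
2.4167 [0.471  0.307  0.1441] [ 0.2486  0.9686 -0.0044 -0.0034] [-1.5725 -0.5385 -0.9564]
cam [0.4107 0.3413 0.268 ] view [ 0.2319 -0.1386 -0.9628]
K 295.5426562183966 -0.03933624208861933
tamper_grip [331.8 216.5] 0.73 [0.4752 0.3132] tool [0.0976 0.4357 8.4985]
tamper [326.6 191.9] 0.68 [0.4721 0.3114] tool [ 0.3595 -0.0213 15.1681]
```

View pics/w2.png

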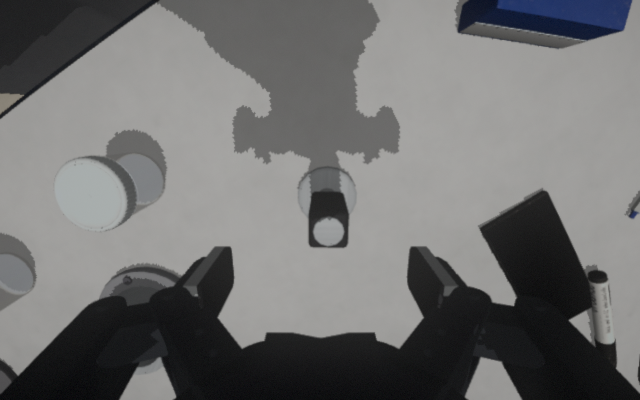

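The grip is now square in view, with its cap at (329,231). The tamper is nearly centred between the fingers, at about (322,…).

```bash
python3 - <<'E'
from h import *
cal=robot.get_calibration("wrist")
s=robot.state();print(s["time"],s["position"],s["orientation"])
t=at_z(cal,(329.3,231.5),.094);print(t,tool(t))
E
```

```text
2.5667 [0.47519866 0.3096827  0.15168357] [2.48736335e-01 9.68570955e-01 5.62966792e-04 4.73368055e-04]
[0.4816322  0.31288077 0.094     ] [-0.40597617  0.58257692  5.76939438]
```

servo_tool(deltas=[[0,0.1,2,0,0,0,1],[0,0.1,4,0,0,0,1],[0,0.1,6,0,0,0,1],[0,0.1,8.2,0,0,0,1],[0,0.1,8.2,0,0,0,1]])

```text
time: 2.98
position: [0.4742, 0.3095, 0.067]
orientation: [0.249, 0.969, -0.001, -0.001]
wrist_force: [0.1, -1.2, -0.1]
grip_width: 0.0853
finger_force: 0.0
```

servo_tool(deltas=[[0,0,0,0,0,0,1],[0,0,0,0,0,0,1],[0,0,0,0,0,0,0],[0,0,0,0,0,0,0],[0,0,0,0,0,0,0]], force=60)

```text
time: 3.4
position: [0.4759, 0.3104, 0.0697]
orientation: [0.249, 0.969, 0.001, 0.001]
wrist_force: [0.8, 0.0, 0.8]
grip_width: 0.0515
finger_force: 0.0
```

servo_tool(deltas=[[0,0,0,0,0,0,0],[0,0,0,0,0,0,0],[0,0,0,0,0,0,0],[0,0,0,0,0,0,0],[0,0,0,0,0,0,0]])

```text
time: 3.82
position: [0.4756, 0.31, 0.0689]
orientation: [0.249, 0.968, 0.0, 0.0]
wrist_force: [0.2, -1.3, 3.7]
grip_width: 0.0254
finger_force: 59.7
```

servo_tool(deltas=[[0,0,-2,0,0,0,0],[0,0,-5,0,0,0,0],[0,0,-8.5,0,0,0,0],[0,0,-12,0,0,0,0],[0,0,-15,0,0,0,0]])

```text
time: 4.23
position: [0.4748, 0.3096, 0.2195]
orientation: [0.249, 0.969, -0.0, -0.0]
wrist_force: [1.1, 0.9, -2.1]
grip_width: 0.0255
finger_force: 59.5
```

servo_tool(deltas=[[-0.8,-3,0,0,0,0,0],[-1.8,-7,0,0,0,0,0],[-2.8,-11,0,0,0,0,0],[-3.9,-15,0,0,0,0,0],[-5,-18.9,0,0,0,0,0]])

```text
time: 4.65
position: [0.4263, 0.1181, 0.2172]
orientation: [0.249, 0.969, -0.001, -0.001]
wrist_force: [1.6, -0.7, -2.4]
grip_width: 0.0257
finger_force: 60.0
```

servo_tool(deltas=[[0,0,0,0,0,0,0],[0,0,0,0,0,0,0],[0,0,0,0,0,0,0],[0,0,0,0,0,0,0],[0,0,0,0,0,0,0]])

```text
time: 5.07
position: [0.4277, 0.1214, 0.218]
orientation: [0.248, 0.969, -0.0, -0.0]
wrist_force: [-0.6, 0.3, -1.1]
grip_width: 0.0256
finger_force: 60.4
```

servo_tool(deltas=[[0,0,0,0,0,0,0],[0,0,0,0,0,0,0],[0,0,0,0,0,0,0],[0,0,0,0,0,0,0],[0,0,0,0,0,0,0]])

```text
time: 5.48
position: [0.4279, 0.1203, 0.2183]
orientation: [0.249, 0.969, -0.0, -0.0]
wrist_force: [0.1, 0.4, -2.3]
grip_width: 0.0251
finger_force: 60.4
```

```bash
python3 look.py w3 press_rim plate_top tamper_grip tamper; python3 -c "
from h import *
print(robot.state()['time'],robot.state()['position'])"
```

```text
5.4833 [0.4279 0.1203 0.2183] [ 0.2489  0.9685 -0.     -0.    ] [ 0.098   0.4261 -2.2768]
cam [0.3665 0.1538 0.3418] view [ 0.2403 -0.1323 -0.9616]
K 295.5426562183966 -0.03933624208861933
tamper_grip [325.2 264. ] 0.76 [0.5    0.0864] tool [-7.9407  0.5208 15.3337]
tamper [152.5 314.5] 0.72 [ 0.486  -0.1767] tool [-19.4076 -23.196   21.8343]
tamper [318.4 218.1] 0.56 [0.4723 0.0932] tool [-5.1902 -0.221  21.8356]
5.7333 [0.42786412 0.12013413 0.21835093]
```

View pics/w3.png

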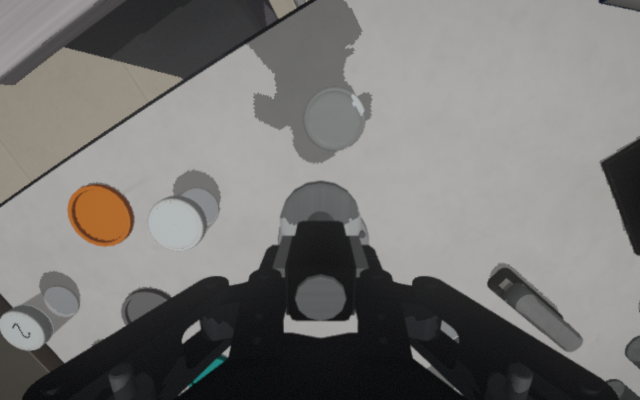

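The press is hidden behind the tamper. The held foot is centred at (319,215) and its cap at (320,297). I move so the press shows above the tool in the image, and measure the tamper in the hand.

servo_tool(deltas=[[-3,0,0,0,0,0,0],[-6,0,0,0,0,0,0],[-9,0,0,0,0,0,0],[-12,0,0,0,0,0,0],[-14,0,0,0,0,0,0]])

```text
time: 6.15
position: [0.5527, 0.0507, 0.2184]
orientation: [0.25, 0.968, -0.0, 0.001]
wrist_force: [0.2, 0.8, -2.0]
grip_width: 0.0256
finger_force: 60.4
```

servo_tool(deltas=[[0,0,0,0,0,0,0],[0,0,0,0,0,0,0],[0,0,0,0,0,0,0],[0,0,0,0,0,0,0],[0,0,0,0,0,0,0]])

```text
time: 6.57
position: [0.5498, 0.0536, 0.2184]
orientation: [0.248, 0.969, 0.0, -0.0]
wrist_force: [0.6, -0.5, -3.0]
grip_width: 0.0253
finger_force: 60.4
```

servo_tool(deltas=[[0,0,0,0,0,0,0],[0,0,0,0,0,0,0],[0,0,0,0,0,0,0],[0,0,0,0,0,0,0],[0,0,0,0,0,0,0]])

```text
time: 6.98
position: [0.5504, 0.0527, 0.2184]
orientation: [0.249, 0.969, 0.0, 0.0]
wrist_force: [0.9, -0.5, -2.4]
grip_width: 0.0255
finger_force: 60.4
```

```bash
python3 look.py w4 press_rim plate_top dish_floor; python3 - <<'E'
from h import *
cal=robot.get_calibration("wrist");z=robot.state()["position"][2]
print("cap",tool(at_z(cal,(320,297.5),z+.025)),"foot outline x", [tool(at_z(cal,(x,215),z-.063)) for x in (279,360)], tool(at_z(cal,(319,181.5),z-.063)))
E
```

```text
6.9833 [0.5504 0.0527 0.2184] [0.2489 0.9685 0.0001 0.0001] [ 0.9447 -0.4941 -2.4002]
cam [0.4891 0.0862 0.3419] view [ 0.2404 -0.1321 -0.9616]
K 295.5426562183966 -0.03933624208861933
plate_top [324.5 127.9] 0.68 [0.5022 0.084 ] tool [ 5.7365  0.4135 18.0345]
dish_floor [76.  95.9] 0.95 [ 0.3372 -0.142 ] tool [  9.2986 -27.3504  21.5301]
dish_floor [199.9 294.5] 0.84 [ 0.6126 -0.1641] tool [-15.8964 -15.9935  21.532 ]
dish_floor [134.8 216.8] 0.73 [ 0.4838 -0.1718] tool [ -4.9806 -22.881   21.531 ]
dish_floor [322.7 125.5] 0.47 [0.5005 0.0832] tool [ 5.855   0.2606 21.5327]
cap [ 0.23767937 -0.02807399 -2.50001106] foot outline x [array([ 0.55585237, -2.76971181,  6.29973515]), array([0.56013965, 2.6341335 , 6.30021269])] [ 2.84274875 -0.10021922  6.2998887 ]
```

View pics/w4.png

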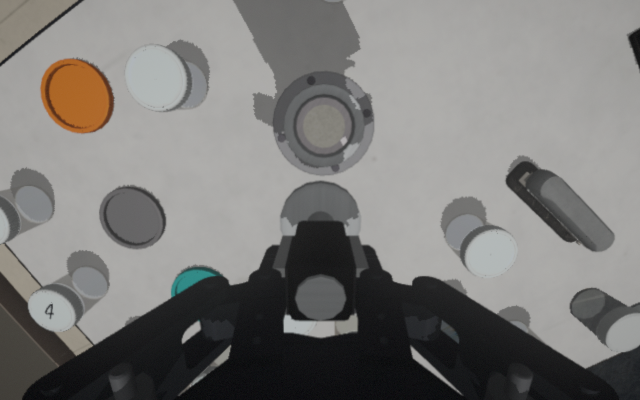

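The press mouth is centred at about (322,124) and the grey dish at (133,217); the foot is in hand at (319,215). I refine these with projected circle fits.

```bash
cat > fit.py <<'E'
from h import *
def fit(im,cal,c0,z,r,span=.012,arc=(0,360),yaw0=0,signed=0):
    g=cv2.GaussianBlur(cv2.cvtColor(im,cv2.COLOR_BGR2GRAY).astype(np.float32),(0,0),1)
    th=np.radians(np.linspace(*arc,120,endpoint=False)+yaw0)
    best=[]
    def val(x,y,rr):
        P=np.array([proj(cal,(x+rr*np.cos(t),y+rr*np.sin(t),z)) for t in th],np.float32)
        return cv2.remap(g,P[None,:,0],P[None,:,1],cv2.INTER_LINEAR)[0]
    def sc(x,y):
        d=val(x,y,r+.0015)-val(x,y,r-.0015); return np.mean(np.minimum(np.abs(d),25)) if not signed else np.mean(np.clip(signed*d,-25,25))
    c=np.array(c0,float)
    for st in (span/4,span/12,span/40):
        k=4 if st==span/4 else 3
        c=max(((c+[i*st,j*st]) for i in range(-k,k+1) for j in range(-k,k+1)),key=lambda p:sc(*p))
    return c,sc(*c)
E
python3 - <<'E'
from fit import *
np.set_printoptions(precision=4,suppress=True)
im=cv2.imread("pics/w4.png");cal=robot.get_calibration("wrist");p=robot.state()["position"];print(p)
for n,c,z,r in(("collar_out",(.502,.084),.046,.04),("collar_in",(.502,.084),.046,.03),("base",(.502,.084),.012,.056),("plate",(.502,.084),.038,.028),("dish_out",(.484,-.175),.009,.04),("dish_in",(.484,-.175),.009,.034),("dish_floor",(.484,-.175),.003,.034)):
    print(n,*fit(im,cal,c,z,r))
yaw=np.degrees(np.arctan2(.482,-.876))
for zz in(-.057,):
  c,s=fit(im,cal,p[:2],p[2]+zz,.027,arc=(-70,70),yaw0=yaw);print("foot",c,s,tool([*c,p[2]]))
c,s=fit(im,cal,p[:2],p[2]+.025,.010);print("cap10",c,s,tool([*c,p[2]]))
E
```

```text
[0.5505 0.0527 0.2183]
collar_out [0.508 0.09 ] 16.401037
collar_in [0.5   0.084] 23.099802
base [0.5003 0.084 ] 24.024773
plate [0.5    0.0843] 25.0
dish_out [ 0.4824 -0.1713] 25.0
dish_in [ 0.484  -0.1683] 18.286312
dish_floor [ 0.4833 -0.173 ] 17.196777
foot [0.5459 0.0547] 25.0 [ 0.4994 -0.0467 -0.    ]
cap10 [0.5501 0.053 ] 24.66453 [ 0.0495  0.007  -0.    ]
```

```bash
python3 - <<'E'
from fit import *
np.set_printoptions(precision=4,suppress=True)
cal=robot.get_calibration("wrist");p=robot.state()["position"]
print([tool(at_z(cal,q,p[2]-.069)) for q in((319,181.5),(279,215),(360,215))])
im=cv2.imread("pics/w4.png")
g=cv2.cvtColor(im,cv2.COLOR_BGR2GRAY)
print("col",g[172:215:1,319]); print("row",g[212,270:290],g[212,350:370]); print("capcol",g[268:325,320])
yaw=np.degrees(np.arctan2(.482,-.876))
c,s=fit(im,cal,p[:2],p[2]-.069,.027,arc=(-70,70),yaw0=yaw,signed=1);print("foot",c,s,tool([*c,p[2]]))
c,s=fit(im,cal,p[:2],p[2]-.069,.027,arc=(-70,70),yaw0=yaw,signed=-1);print("foot",c,s,tool([*c,p[2]]))
for r in (.009,.0095,.010,.0105,.011): c,s=fit(im,cal,p[:2],p[2]+.025,r,signed=-1);print("cap",r,s,tool([*c,p[2]]))
E
```

```text
[array([ 2.7092, -0.1026,  6.8999]), array([ 0.3488, -2.858 ,  6.8997]), array([0.3532, 2.7197, 6.9002])]
col [132 130 128 147 164 168 168 167 137  90  74  88  96  98 100 100 103 102
 102 102 102 102 101 101 101 101 101 101  99 100  99  99  99 100 100  98
  99  98  96  84  73  71  72]
row [171 171 172 171 171 171 171 172 171 170 158 127 100  96  99  99 100 102
 102 100] [ 98  99  99 100  99  99  99 101 117 144 164 170 170 170 169 170 169 169
 168 169]
capcol [ 26  25  25  26  25  30  57  70  79  95  99  98  97  97  94  97  96  97
  98  97  97  96  97  97  95  94  94  94  95  96  96  97  95  95  94  95
  95  95  95  94  94  93  92  92  93  94  94  94  93  93  93  93 102 139
 167 169 169]
foot [0.5479 0.0523] 25.0 [ 0.2085 -0.1604 -0.    ]
foot [0.5405 0.0563] 10.567687 [ 1.0496 -0.167  -0.0001]
cap 0.009 23.061 [ 0.2848 -0.0426 -0.    ]
cap 0.0095 23.162138 [ 0.3303 -0.0221 -0.    ]
cap 0.01 23.25013 [ 0.3829 -0.051  -0.    ]
cap 0.0105 19.903784 [ 0.3448  0.0042 -0.    ]
cap 0.011 14.66256 [-0.6412 -0.4803 -0.    ]
```

servo_tool(deltas=[[3,0.2,0,0,0,0,0],[5.85,0.37,1,0,0,0,0],[5.85,0.37,3,0,0,0,0],[5.85,0.37,5.5,0,0,0,0],[5.85,0.37,8,0,0,0,0]])

```text
time: 7.6
position: [0.5013, 0.0847, 0.1383]
orientation: [0.249, 0.969, 0.001, 0.001]
wrist_force: [-0.1, 0.3, -2.8]
grip_width: 0.0252
finger_force: 60.3
```

servo_tool(deltas=[[0,0,0.5,0,0,0,0],[0,0,1,0,0,0,0],[0,0,1.3,0,0,0,0],[0,0,1.3,0,0,0,0],[0,0,1.3,0,0,0,0]])

```text
time: 8.02
position: [0.502, 0.0842, 0.1265]
orientation: [0.249, 0.968, 0.001, 0.001]
wrist_force: [0.0, 0.6, -2.7]
grip_width: 0.0253
finger_force: 60.2
```

servo_tool(deltas=[[0,0,0,0,0,0,0],[0,0,0,0,0,0,0],[0,0,0,0,0,0,0],[0,0,0,0,0,0,0],[0,0,0,0,0,0,0]])

```text
time: 8.43
position: [0.5011, 0.0841, 0.1255]
orientation: [0.249, 0.968, 0.0, 0.0]
wrist_force: [-0.9, 0.8, -2.4]
grip_width: 0.0257
finger_force: 60.2
```

```bash
python3 look.py w5; python3 - <<'E'
from h import *
im=cv2.imread("pics/w5.png");c=im[100:320,220:420]
cv2.imwrite("pics/w5c.png",cv2.resize(c,None,fx=2.7,fy=2.7,interpolation=cv2.INTER_CUBIC))
E
```

```text
8.4333 [0.5011 0.0841 0.1255] [0.249  0.9685 0.0001 0.0001] [-0.9444  0.7772 -2.4357]
cam [0.4397 0.1177 0.249 ] view [ 0.2406 -0.1321 -0.9616]
K 295.5426562183966 -0.03933624208861933
```

View pics/w5c.png

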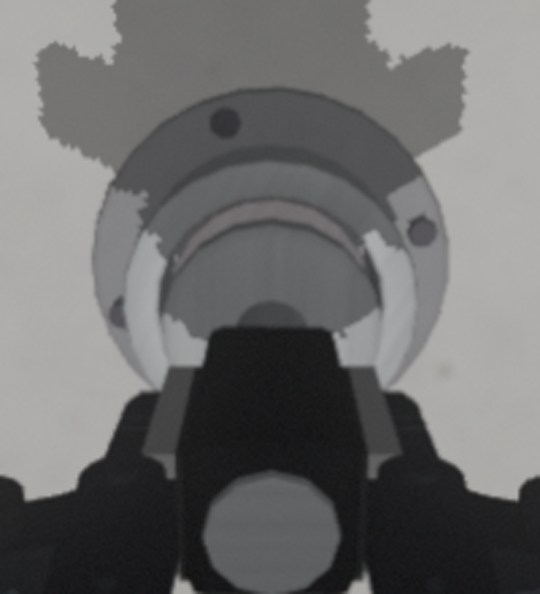

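The foot is over the mouth. The collar's inner edge is at row 173.3 and the foot's front edge at row 182.2, both near column 320; laterally it is centred.

```bash
python3 - <<'E'
from fit import *
cal=robot.get_calibration("wrist");p=robot.state()["position"]
for q,z in(((320.5,173.3),.046),((320.5,160),.046),((320.5,182.2),.0565),((280,215),.0565),((361.9,215),.0565),((320.2,133),.012)): print(q,tool(at_z(cal,q,z)))
im=cv2.imread("pics/w5.png")
for a in ((.056,.012),(.04,.046),(.03,.046)):
  c,s=fit(im,cal,(.5,.084),a[1],a[0],span=.006,arc=(-60,60),yaw0=151.2);print(a,c,s,tool([*c,.1]))
c,s=fit(im,cal,(.5,.084),.0565,.027,span=.006,arc=(-60,60),yaw0=151.2);print(c,s,tool([*c,.1]))
E
```

```text
(320.5, 173.3) [3.05992939e+00 2.55041163e-03 7.94439522e+00]
(320.5, 160) [3.99016830e+00 1.58208282e-03 7.94431125e+00]
(320.5, 182.2) [2.66112079e+00 1.93548580e-03 6.89443095e+00]
(280, 215) [ 0.34908473 -2.78379738  6.89399465]
(361.9, 215) [0.35298627 2.85471345 6.89529867]
(320.2, 133) [ 5.61619809 -0.02031311 11.34415991]
(0.056, 0.012) [0.49955 0.0843 ] 25.0 [ 0.13989308 -0.06022291  2.5446434 ]
(0.04, 0.046) [0.50135 0.0835 ] 22.219366 [-0.05637282 -0.04349879  2.54466494]
(0.03, 0.046) [0.50185 0.08385] 20.01659 [-0.08329525  0.01127513  2.54468003]
[0.49715 0.08615] 20.560627 [ 0.43935783 -0.01389944  2.54462716]
```

servo_tool(deltas=[[0.06,-0.04,0.2,0,0,0,0],[0.06,-0.04,0.6,0,0,0,0],[0.06,-0.04,1.0,0,0,0,0],[0.06,-0.04,1.3,0,0,0,0],[0.06,-0.04,1.5,0,0,0,0]])

```text
time: 8.9
position: [0.4999, 0.0839, 0.1096]
orientation: [0.249, 0.969, -0.0, -0.0]
wrist_force: [-0.1, -0.4, -2.8]
grip_width: 0.0254
finger_force: 60.2
```

servo_tool(deltas=[[0,0,0.05,0,0,0,0],[0,0,0.1,0,0,0,0],[0,0,0.15,0,0,0,0],[0,0,0.2,0,0,0,0],[0,0,0.25,0,0,0,0]])

```text
time: 9.32
position: [0.5005, 0.0841, 0.108]
orientation: [0.249, 0.968, 0.0, 0.0]
wrist_force: [-0.3, -0.3, -2.3]
grip_width: 0.0253
finger_force: 60.2
```

servo_tool(deltas=[[0,0,0.05,0,0,0,0],[0,0,0.1,0,0,0,0],[0,0,0.15,0,0,0,0],[0,0,0.2,0,0,0,0],[0,0,0.2,0,0,0,0]])

```text
time: 9.73
position: [0.5004, 0.0841, 0.1059]
orientation: [0.249, 0.968, 0.0, 0.0]
wrist_force: [-0.5, 0.1, -1.7]
grip_width: 0.0252
finger_force: 60.4
```

servo_tool(deltas=[[0,0,0.05,0,0,0,0],[0,0,0.1,0,0,0,0],[0,0,0.15,0,0,0,0],[0,0,0.2,0,0,0,0],[0,0,0.2,0,0,0,0]])

```text
time: 10.15
position: [0.5004, 0.0841, 0.1038]
orientation: [0.249, 0.969, 0.0, 0.0]
wrist_force: [-0.2, 0.8, 1.5]
grip_width: 0.0252
finger_force: 60.5
```

servo_tool(deltas=[[0,0,0.02,0,0,0,0],[0,0,0.05,0,0,0,0],[0,0,0.08,0,0,0,0],[0,0,0.1,0,0,0,0],[0,0,0.1,0,0,0,0]])

```text
time: 10.57
position: [0.5004, 0.0841, 0.1029]
orientation: [0.249, 0.969, 0.0, 0.0]
wrist_force: [0.2, 0.4, -0.1]
grip_width: 0.025
finger_force: 60.5
```

servo_tool(deltas=[[0,0,0.02,0,0,0,0],[0,0,0.05,0,0,0,0],[0,0,0.08,0,0,0,0],[0,0,0.1,0,0,0,0],[0,0,0.1,0,0,0,0]])

```text
time: 10.98
position: [0.5004, 0.0841, 0.1018]
orientation: [0.249, 0.968, 0.0, 0.0]
wrist_force: [-0.3, 0.4, 0.4]
grip_width: 0.0254
finger_force: 60.5
```

servo_tool(deltas=[[0,0,0.02,0,0,0,0],[0,0,0.05,0,0,0,0],[0,0,0.08,0,0,0,0],[0,0,0.1,0,0,0,0],[0,0,0.1,0,0,0,0]])

```text
time: 11.4
position: [0.5004, 0.0841, 0.1009]
orientation: [0.249, 0.969, 0.0, 0.0]
wrist_force: [-0.5, 0.5, 0.5]
grip_width: 0.0255
finger_force: 60.6
```

servo_tool(deltas=[[0,0,0.02,0,0,0,0],[0,0,0.05,0,0,0,0],[0,0,0.08,0,0,0,0],[0,0,0.1,0,0,0,0],[0,0,0.1,0,0,0,0]])

```text
time: 11.82
position: [0.5004, 0.0841, 0.0998]
orientation: [0.249, 0.969, 0.0, 0.0]
wrist_force: [-0.1, -0.4, -0.0]
grip_width: 0.0253
finger_force: 60.6
```

servo_tool(deltas=[[0,0,0.02,0,0,0,0],[0,0,0.05,0,0,0,0],[0,0,0.08,0,0,0,0],[0,0,0.1,0,0,0,0],[0,0,0.1,0,0,0,0]])

```text
time: 12.23
position: [0.5004, 0.0841, 0.0988]
orientation: [0.249, 0.969, 0.0, 0.0]
wrist_force: [0.3, 0.1, 0.8]
grip_width: 0.0256
finger_force: 60.7
```

servo_tool(deltas=[[0,0,0.02,0,0,0,0],[0,0,0.05,0,0,0,0],[0,0,0.08,0,0,0,0],[0,0,0.1,0,0,0,0],[0,0,0.1,0,0,0,0]])

```text
time: 12.65
position: [0.5004, 0.0841, 0.0978]
orientation: [0.249, 0.969, 0.0, 0.0]
wrist_force: [-0.6, -0.6, 2.3]
grip_width: 0.0255
finger_force: 60.7
```

servo_tool(deltas=[[0,0,0.02,0,0,0,0],[0,0,0.05,0,0,0,0],[0,0,0.08,0,0,0,0],[0,0,0.1,0,0,0,0],[0,0,0.1,0,0,0,0]])

```text
time: 13.07
position: [0.5004, 0.0841, 0.0968]
orientation: [0.249, 0.969, 0.0, 0.0]
wrist_force: [1.1, 1.5, 1.7]
grip_width: 0.0254
finger_force: 60.7
```

servo_tool(deltas=[[0,0,0.02,0,0,0,0],[0,0,0.05,0,0,0,0],[0,0,0.08,0,0,0,0],[0,0,0.1,0,0,0,0],[0,0,0.1,0,0,0,0]])

```text
time: 13.48
position: [0.5004, 0.0841, 0.0959]
orientation: [0.249, 0.969, 0.0, 0.0]
wrist_force: [-0.0, -0.2, 1.6]
grip_width: 0.0256
finger_force: 60.8
```

servo_tool(deltas=[[0,0,0.02,0,0,0,0],[0,0,0.05,0,0,0,0],[0,0,0.08,0,0,0,0],[0,0,0.1,0,0,0,0],[0,0,0.1,0,0,0,0]])

```text
time: 13.9
position: [0.5003, 0.0841, 0.0948]
orientation: [0.249, 0.969, 0.0, 0.0]
wrist_force: [0.1, 0.4, 2.3]
grip_width: 0.0254
finger_force: 60.8
```

servo_tool(deltas=[[0,0,0.02,0,0,0,0],[0,0,0.05,0,0,0,0],[0,0,0.08,0,0,0,0],[0,0,0.1,0,0,0,0],[0,0,0.1,0,0,0,0]])

```text
time: 14.32
position: [0.5003, 0.084, 0.0938]
orientation: [0.249, 0.968, 0.0, 0.0]
wrist_force: [-0.2, -0.2, 1.8]
grip_width: 0.0253
finger_force: 60.9
```

servo_tool(deltas=[[0,0,0.02,0,0,0,0],[0,0,0.05,0,0,0,0],[0,0,0.08,0,0,0,0],[0,0,0.1,0,0,0,0],[0,0,0.1,0,0,0,0]])

```text
time: 14.73
position: [0.5003, 0.0841, 0.0928]
orientation: [0.249, 0.969, 0.0, 0.0]
wrist_force: [0.9, 0.6, 3.4]
grip_width: 0.0254
finger_force: 60.9
```

servo_tool(deltas=[[0,0,0.02,0,0,0,0],[0,0,0.05,0,0,0,0],[0,0,0.08,0,0,0,0],[0,0,0.1,0,0,0,0],[0,0,0.1,0,0,0,0]])

```text
time: 15.15
position: [0.5004, 0.0841, 0.0922]
orientation: [0.249, 0.969, 0.0, 0.0]
wrist_force: [-1.4, -0.8, 4.5]
grip_width: 0.0254
finger_force: 61.6
```

servo_tool(deltas=[[0,0,0.01,0,0,0,0],[0,0,0.02,0,0,0,0],[0,0,0.03,0,0,0,0],[0,0,0.04,0,0,0,0],[0,0,0.04,0,0,0,0]])

```text
time: 15.57
position: [0.5005, 0.084, 0.0922]
orientation: [0.249, 0.968, 0.0, 0.0]
wrist_force: [-0.9, -0.7, 8.2]
grip_width: 0.0258
finger_force: 61.9
```

servo_tool(deltas=[[0,0,0.01,0,0,0,0],[0,0,0.02,0,0,0,0],[0,0,0.03,0,0,0,0],[0,0,0.03,0,0,0,0],[0,0,0.03,0,0,0,0]])

```text
time: 15.98
position: [0.5005, 0.084, 0.0922]
orientation: [0.249, 0.968, 0.0, 0.0]
wrist_force: [-3.4, -0.7, 10.6]
grip_width: 0.0256
finger_force: 62.1
```

servo_tool(deltas=[[0,0,0.01,0,0,0,0],[0,0,0.02,0,0,0,0],[0,0,0.02,0,0,0,0],[0,0,0.02,0,0,0,0],[0,0,0.02,0,0,0,0]])

```text
time: 16.4
position: [0.5005, 0.084, 0.0922]
orientation: [0.249, 0.968, 0.0, -0.0]
wrist_force: [-2.2, -0.6, 11.6]
grip_width: 0.0253
finger_force: 62.3
```

```bash
python3 -c "
from h import *
for i in range(4):
  s=robot.state();print(s['time'],s['wrist_force'],s['position'],s['ft_torque']);robot.get_calibration('wrist');robot.capture('wrist')"
```

```text
16.4 [-2.18489075 -0.62613248 11.63614963] [0.50051103 0.08402354 0.0921975 ] [-0.20838495  0.87055189  0.00439715]
16.45 [-3.27412081 -0.75761197 12.36380356] [0.50053091 0.08401054 0.09222387] [-0.10707656  0.80684431  0.03488905]
16.5 [-2.85200025 -0.80180559 10.99975755] [0.50050158 0.08397288 0.09218083] [-0.15751156  0.86579538 -0.00514392]
16.55 [-2.93467969  0.09221575 11.95218921] [0.50052776 0.08398086 0.09219189] [-0.17053363  0.8170654  -0.00850609]
```

Bottomed out at about 14 N, so I hold.

servo_tool(deltas=[[0,0,0.01,0,0,0,0],[0,0,0.01,0,0,0,0],[0,0,0.01,0,0,0,0],[0,0,0.01,0,0,0,0],[0,0,0.01,0,0,0,0]])

```text
time: 17.02
position: [0.5005, 0.084, 0.0922]
orientation: [0.249, 0.968, 0.0, -0.0]
wrist_force: [-4.1, -0.4, 12.6]
grip_width: 0.0248
finger_force: 62.4
```

servo_tool(deltas=[[0,0,0,0,0,0,0],[0,0,0,0,0,0,0],[0,0,0,0,0,0,0],[0,0,0,0,0,0,0],[0,0,0,0,0,0,0]])

```text
time: 17.43
position: [0.5005, 0.084, 0.0922]
orientation: [0.249, 0.968, 0.0, -0.0]
wrist_force: [-3.3, -0.8, 13.5]
grip_width: 0.0254
finger_force: 62.4
```

servo_tool(deltas=[[0,0,0,0,0,0,0],[0,0,0,0,0,0,0],[0,0,0,0,0,0,0],[0,0,0,0,0,0,0],[0,0,0,0,0,0,0]])

```text
time: 17.85
position: [0.5005, 0.084, 0.0922]
orientation: [0.249, 0.968, 0.0, -0.0]
wrist_force: [-3.4, -1.3, 11.9]
grip_width: 0.0253
finger_force: 62.4
```

servo_tool(deltas=[[0,0,0,0,0,0,0],[0,0,0,0,0,0,0],[0,0,0,0,0,0,0],[0,0,0,0,0,0,0],[0,0,0,0,0,0,0]])

```text
time: 18.27
position: [0.5005, 0.084, 0.0922]
orientation: [0.249, 0.968, 0.0, -0.0]
wrist_force: [-4.5, -1.0, 12.2]
grip_width: 0.0252
finger_force: 62.4
```

servo_tool(deltas=[[0,0,-0.1,0,0,0,0],[0,0,-0.4,0,0,0,0],[0,0,-0.8,0,0,0,0],[0,0,-1.2,0,0,0,0],[0,0,-1.6,0,0,0,0]])

```text
time: 18.68
position: [0.5, 0.084, 0.1068]
orientation: [0.249, 0.969, -0.0, -0.0]
wrist_force: [1.0, 0.5, -1.7]
grip_width: 0.0253
finger_force: 60.7
```

servo_tool(deltas=[[0,0,-1,0,0,0,0],[0,0,-3,0,0,0,0],[0,0,-6,0,0,0,0],[0,0,-9,0,0,0,0],[0,0,-11,0,0,0,0]])

```text
time: 19.1
position: [0.5004, 0.0838, 0.2195]
orientation: [0.249, 0.968, 0.0, 0.001]
wrist_force: [1.1, -0.2, -2.2]
grip_width: 0.0251
finger_force: 60.6
```

servo_tool(deltas=[[-2,-2.8,0,0,0,0,0],[-4,-5.6,0,0,0,0,0],[-6,-8.4,0,0,0,0,0],[-8,-11.2,0,0,0,0,0],[-10,-14,0,0,0,0,0]])

```text
time: 19.52
position: [0.5194, -0.0884, 0.2169]
orientation: [0.249, 0.969, 0.0, -0.001]
wrist_force: [0.1, -0.3, -3.3]
grip_width: 0.0259
finger_force: 60.4
```

servo_tool(deltas=[[-2,-2.8,0,0,0,0,0],[-4,-5.6,0,0,0,0,0],[-6,-8,0,0,0,0,0],[-6.7,-9.3,0,0,0,0,0],[-6.7,-9.3,0,0,0,0,0]])

```text
time: 19.93
position: [0.5323, -0.206, 0.2168]
orientation: [0.253, 0.968, -0.002, -0.001]
wrist_force: [-1.0, -0.4, -1.9]
grip_width: 0.0253
finger_force: 60.3
```

servo_tool(deltas=[[0,0,0,0,0,0,0],[0,0,0,0,0,0,0],[0,0,0,0,0,0,0],[0,0,0,0,0,0,0],[0,0,0,0,0,0,0]])

```text
time: 20.35
position: [0.5344, -0.1993, 0.2169]
orientation: [0.248, 0.969, 0.0, -0.0]
wrist_force: [0.1, -0.6, -2.6]
grip_width: 0.0253
finger_force: 60.4
```

```bash
python3 look.py w6 dish_floor; python3 - <<'E'
from fit import *
np.set_printoptions(precision=4,suppress=True)
im=cv2.imread("pics/w6.png");cal=robot.get_calibration("wrist")
for z,r in((.009,.04),(.009,.034),(.003,.034)):
  c,s=fit(im,cal,(.483,-.172),z,r);print(c,s,tool([*c,.003]))
E
```

```text
20.35 [ 0.5344 -0.1993  0.2169] [ 0.248   0.9688  0.0003 -0.0001] [ 0.0885 -0.5774 -2.5701]
cam [ 0.4729 -0.166   0.3404] view [ 0.2406 -0.1312 -0.9617]
K 295.5426562183966 -0.03933624208861933
dish_floor [376.8 216.3] 0.7 [ 0.6094 -0.1624] tool [-4.7764  6.8881 21.3925]
dish_floor [319.6 127.4] 0.64 [ 0.4844 -0.1728] tool [ 5.6747 -0.0396 21.3901]
[ 0.483  -0.1753] 25.0 [ 5.6825 -0.3262 21.39  ]
[ 0.4864 -0.1823] 13.852073 [ 5.0476 -0.7762 21.3898]
[ 0.492  -0.1754] 13.344324 [ 4.8887  0.0982 21.3901]
```

View pics/w6.png

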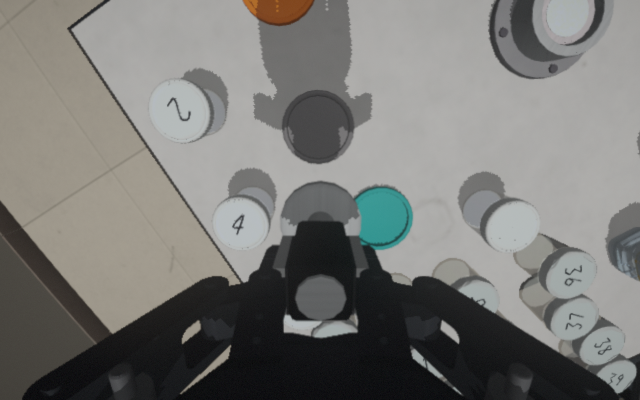

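The grey dish is at (318,127), directly ahead of the foot. Cup 2 at (180,108) is well clear of the fingers. In the top-right corner the white badge plate is visible high in the collar again.

servo_tool(deltas=[[2.8,0,0,0,0,0,0],[5.65,-0.05,1,0,0,0,0],[5.65,-0.05,4,0,0,0,0],[5.65,-0.05,7,0,0,0,0],[5.65,-0.05,9,0,0,0,0]])

```text
time: 20.87
position: [0.4834, -0.1727, 0.1252]
orientation: [0.249, 0.969, 0.001, -0.0]
wrist_force: [0.2, 0.8, -2.1]
grip_width: 0.0256
finger_force: 60.3
```

servo_tool(deltas=[[0,0,1.5,0,0,0,0],[0,0,3,0,0,0,0],[0,0,4,0,0,0,0],[0,0,4.8,0,0,0,0],[0,0,4.8,0,0,0,0]])

```text
time: 21.28
position: [0.4836, -0.1734, 0.0775]
orientation: [0.249, 0.969, -0.0, -0.001]
wrist_force: [-1.3, -0.7, -2.6]
grip_width: 0.0258
finger_force: 60.3
```

servo_tool(deltas=[[0,0,0.1,0,0,0,0],[0,0,0.2,0,0,0,0],[0,0,0.3,0,0,0,0],[0,0,0.4,0,0,0,0],[0,0,0.4,0,0,0,0]])

```text
time: 21.7
position: [0.4847, -0.1738, 0.0751]
orientation: [0.249, 0.969, 0.0, 0.0]
wrist_force: [-0.8, 0.6, -2.6]
grip_width: 0.0254
finger_force: 60.3
```

servo_tool(deltas=[[0,0,0.1,0,0,0,0],[0,0,0.15,0,0,0,0],[0,0,0.2,0,0,0,0],[0,0,0.25,0,0,0,0],[0,0,0.3,0,0,0,0]])

```text
time: 22.12
position: [0.4846, -0.1739, 0.0719]
orientation: [0.249, 0.969, 0.0, 0.0]
wrist_force: [-0.6, 0.6, 2.2]
grip_width: 0.0249
finger_force: 61.0
```

servo_tool(deltas=[[0,0,0.03,0,0,0,0],[0,0,0.06,0,0,0,0],[0,0,0.1,0,0,0,0],[0,0,0.1,0,0,0,0],[0,0,0.1,0,0,0,0]])

```text
time: 22.53
position: [0.4846, -0.1739, 0.0718]
orientation: [0.249, 0.968, 0.0, -0.0]
wrist_force: [-3.0, 1.4, 7.7]
grip_width: 0.0253
finger_force: 61.9
```

servo_tool(deltas=[[0,0,-0.08,0,0,0,0],[0,0,-0.08,0,0,0,0.35],[0,0,-0.08,0,0,0,0.5],[0,0,-0.08,0,0,0,0.7],[0,0,-0.08,0,0,0,0.7]])

```text
time: 22.95
position: [0.4847, -0.1738, 0.0716]
orientation: [0.249, 0.969, -0.0, 0.0]
wrist_force: [-0.1, -0.3, 0.6]
grip_width: 0.0598
finger_force: 0.0
```

servo_tool(deltas=[[0,0,0,0,0,0,0.7],[0,0,0,0,0,0,0.7],[0,0,0,0,0,0,0.7],[0,0,0,0,0,0,0.7],[0,0,0,0,0,0,0.7]])

```text
time: 23.37
position: [0.4845, -0.1738, 0.0716]
orientation: [0.249, 0.968, 0.0, 0.0]
wrist_force: [-0.4, -0.5, 0.3]
grip_width: 0.0599
finger_force: 0.0
```

servo_tool(deltas=[[0,0,-1,0,0,0,0.7],[0,0,-3,0,0,0,0.7],[0,0,-6,0,0,0,0.7],[0,0,-9,0,0,0,0.7],[0,0,-12,0,0,0,0.7]])

```text
time: 23.78
position: [0.4841, -0.174, 0.1936]
orientation: [0.249, 0.968, -0.0, 0.0]
wrist_force: [0.8, -0.8, -0.0]
grip_width: 0.0598
finger_force: 0.0
```

servo_tool(deltas=[[0,0,-2,0,0,0,0.7],[0,0,-2,0,0,0,0.7],[0,0,-2,0,0,0,0.7],[0,0,-2,0,0,0,0.7],[0,0,-2,0,0,0,0.7]])

```text
time: 24.2
position: [0.4837, -0.1735, 0.2105]
orientation: [0.249, 0.968, -0.0, -0.001]
wrist_force: [0.4, 0.6, 1.0]
grip_width: 0.0602
finger_force: 0.0
```

```bash
python3 look.py w7 tamper tamper_grip dish_floor plate_top
```

```text
24.2 [ 0.4837 -0.1735  0.2105] [ 0.249   0.9685 -0.0001 -0.0011] [0.4176 0.649  0.9828]
cam [ 0.4225 -0.14    0.3342] view [ 0.2382 -0.1319 -0.9622]
K 295.5426562183966 -0.03933624208861933
tamper [320.  174.6] 0.9 [ 0.4798 -0.172 ] tool [ 0.3799 -0.035  21.0456]
tamper_grip [321.8 192.2] 0.68 [ 0.4842 -0.1724] tool [ 0.0069  0.1386 14.5586]
dish_floor [280.6  41.6] 0.95 [ 0.3385 -0.1403] tool [14.3232 -4.079  20.7997]
dish_floor [376.  261.2] 0.59 [ 0.6084 -0.1633] tool [-10.4306   6.9262  20.753 ]
plate_top [562.3  78.5] 0.7 [0.5025 0.082 ] tool [10.7007 23.2976 17.2899]
```

View pics/w7.png

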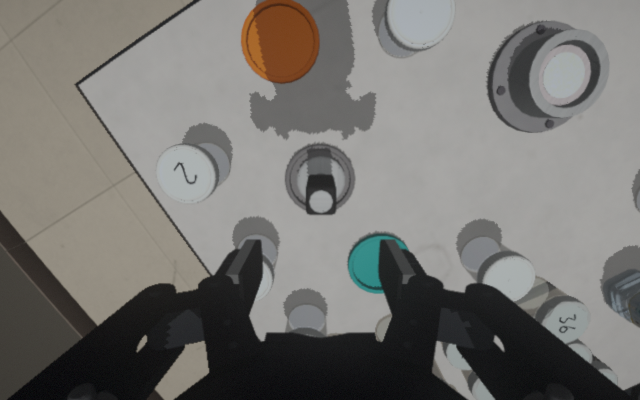

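The tamper stands upright and centred in the grey dish at (320,178), released. The plate is up and level in the press at (567,75), so I hand the job in.

```bash
python3 -c "
from station import robot
print(robot.job_done())"
```

```text
the job is handed in; nothing more can be done
None
```

The job is handed in at about 24 s of the allowed 56 s: I pressed the plate to its stop, held it at about 14–15 N for over a second, and parked the tamper upright in the grey dish; the last picture shows the plate sprung back, but no verdict was returned.

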